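# Hang a second pattern board on an occupied hook

## Robot

A 6-joint arm with a two-finger parallel gripper is mounted at the origin on a cart in front of the work surface, level with it; the furniture and walls round the work are solid. World frame = base frame: x ahead of the robot, y to its left, z up, the work surface at z = 0. Lengths are in m, angles in rad, forces in N, time in s.
With the tool pointing down it reaches from about 0.275 to 0.775 m from the base axis. Payload 14.6 kg.
Tool frame: the origin (TCP) lies on the centre line of the jaws, within the pads' length; the fingertips stand 25 mm ahead of it and the grasp point (between the pads) lies 6 mm ahead of it; z points along the fingers, x is the direction in which the jaws open and shut, and the axes are right-handed (so a half turn about z gives the same grasp; the last joint's range is limited). The gripper opens to 85 mm and grips with 20 to 120 N. Pads are 22 mm wide; open, the fingers measure 114 mm over their backs; the gripper's body (76 mm by 85 mm) begins 54 mm behind the grasp point. The pads swing forward as they close: fully open they stand 13 mm farther back than shut.
Start: joints at [1.04, 0.263, -0.048, 1.259, 0, 1.415], TCP at [0.193, 0.488, 0.256] pointing down, gripper open.
Joint ranges: [-2.65, 2.65], [-0.89, 1.7], [-1.18, 1.37], [-2.13, 2.11], [-1.35, 1.29], [-3.14, 3.14]. Speed limits (rad/s): [1.89, 1.89, 2.57, 2.79, 3.14, 3.14].

## Interface

Orientations are given as a 3x3 rotation matrix whose columns are the frame's x, y, z axes.
In Python, from plant import arm gives the robot as it stands.
- The arm moves only by the tool step_arm, never from a script. Its argument "motion" is a list of rows, each a list of 2 entries, a list of its own where there are three numbers: the shift along the tool's x, y, z in mm, then the turn, a rotation vector about the tool's x, y, z in degrees. In form: [[[x, y, z], [ax, ay, az]], ...]. A call has 1 to 10 rows; each row is the pose to reach, as a shift and turn from the pose commanded when the call began, along the tool's axes at that moment; what a row does not reach only later rows make up. A row lasts 1/8 s, in which the tool goes at most 62.5 mm and 10.7 degrees, less where a joint would pass 70% of its speed; a pose out of reach is approached as far as the arm can. A call with a gripper value outside its range is refused whole. "hand" is the finger opening in mm, from 0 to 85.4, set as the call begins (left out, the last holds). The fingers move at their own pace and stop on an object; "newtons" is the grip in N (left out, the last holds). Time passes only in rows, so rows that repeat a pose let the fingers close. It gives the time, the measured TCP pose, the force and the opening at its end, in the units of the state.
- arm.read_state(): the state, without advancing time (a new reading comes with each control period).
- arm.get_image(name): name is "scene" or "top"; returns a dict with "color" (400x640x3 uint8, red, green, blue), "fx", "fy", "cx", "cy" (pixels), "rvec" (rotation vector, rad) and "tvec" (3), from world to camera coordinates, as OpenCV has them. Camera axes: x right, y down, z forward; pixel columns grow to the right and rows downward; lengths in m; the calibration is good to about 2 mm. A picture is of the moment at which its call begins. There is no depth.
- arm.finish_job(): hands the job in, once; it reports no verdict.
Trained networks look in the newest picture that a camera, given by its name, has taken for a name from the list of things; names that differ only in an ending like _2 or _b are one class to them, and where a whole thing is asked for, a point or a joint stands for the part that bears it (a point fixed in the world has none). Each returns a list of dicts, best first, with "score" (0 to 1); they miss things now and then, are a little off and sometimes report something else, mostly with a low value. They report only what shows in the picture. A call takes as long as a camera call. They do not tell look-alikes from the thing itself.
- arm.silhouettes(camera, name): "region" (400x640 bool, what is visible of it).
- arm.mark_of(camera, name): "point" ([x, y, z] in m, in world coordinates, good to about 4 mm: a listed point, or the origin of a listed thing).
The state is a dict: "time": time; "joint_pos": joint angles; "joint_velocities": joint speeds; "effort": joint torques, N m; "position": TCP position; "orientation": TCP orientation; "ft_force": force on the tool from outside, world axes, zero at the start; "ft_torque": the same for the moment, N m; "grip_width": finger opening in m.
Only numpy, scipy, OpenCV 4.12 (cv2) and the standard library are available. Lean on these libraries where they do the work, as an engineer would, in place of code of your own. Each camera call takes 0.05 s, during which the arm holds its last target.

## Task

Take the square plywood pattern board out of its slotted rack and hang it by its eye on the hook of the stand, in front of the round board that already hangs there. Slide both boards back along the hook against the sprung rubber stop and press the pair snug, gently by feel: hold about 9 newtons on them for half a second and never exceed 14. Then let go, leaving both boards hanging close together on the hook, without dropping the round one or disturbing the other things on the bench.

Things in the scene. Friction and masses are not known exactly. Their poses are not given: they have to be found in the camera images.
- square_pattern: Board to hang: 6 mm plywood, upright in the rack's slot, about 150 g. Origin: middle of its eye's upper edge, mid thickness; x = thickness, y = width, z = up. Eye: opening 16 mm wide, from z = 0 down to -26 mm. Square plate 84 mm wide below it, down to z = -96 mm. Above it a 36 mm wide neck up to the grip batten. Front and back alike.
- batten (a point): Centre of the square board's pale wooden grip batten, 39 mm above the board's origin. Batten 16 mm thick (board's x), 46 mm wide (y), 30 mm high (z = 24 to 54 mm); grip it across its thickness from above.
- round_pattern: Board already on the hook, loose, sliding freely along it: 6 mm plywood, round lower end 68 mm in diameter, no batten, about 100 g. Origin: middle of its eye's upper edge, mid thickness; x = thickness, z = up. Eye 16 mm wide, 24 mm high. Its top is 9 mm above the origin, its lowest point 92 mm below.
- hook_stand: Fixed wooden stand, foot 170 x 110 x 18 mm, post behind (front face x = 40 mm, top z = 146 mm). Origin: centre of the underside. The hook is a level round steel peg, 8 mm thick, along own x at y = 0, axis at z = 135 mm, running from the post towards -x to its upturned lip at x = -100 mm. A hung board's origin is at z = 139 mm.
- hook_tip (a point): Centre of the round end of the hook's lip: x = -106, y = 0, z = 144 mm in the stand's frame. The lip leans outward to x = -110 mm; its very top is 4 mm above this point. A board is hung by passing its eye over the lip along the stand's +x, then lowering it on the peg.
- peg_root (a point): Where the peg enters the post: x = 40, y = 0, z = 135 mm in the stand's frame. In front of it, round the peg, is the stop: rubber pad 32 mm in diameter on a spring of about 2.5 N/mm, 10 mm travel, no preload. Its clamp was set anywhere: the pad's front face may be at any stand x from -36 to 0 mm. This is not measured and must be felt.
- rack: Fixed wooden rack 60 x 110 x 40 mm. Origin: centre of the underside. Slot along own y, 8 mm wide, 28 mm deep (floor at z = 12 mm); the square board stands in it, its x along the rack's x.
- flux_jar: Black jar with black cap, 54 mm wide, 74 mm high; origin at centre of underside. Bystander.
- patina_jar: Black jar with red cap, 60 mm wide, 61 mm high; origin at centre of underside. Bystander.
- setting_block: Beech block 32 x 60 x 22 mm lying on the bench; origin at centre of underside. Bystander.
- cup_glass: Clear plastic pot, 101 mm wide, 90 mm high; origin at centre of underside. Bystander.
Not all that is in view belongs to the job. There is more than one size of the square_pattern; the job needs the smaller.

How it is judged:
On the way, in this order (a step that is already met when the one before it is completed fails the run):
1. the square board's eye is on the hook, behind the lip and in front of the round board (x of square_pattern in the frame of hook_stand between -0.098 and 0.02 m and y of square_pattern in the frame of hook_stand between -0.009 and 0.009 m and z of square_pattern in the frame of hook_stand between 0.133 and 0.147 m), for 0.1 s.
2. with the square board on the hook, the two boards are pressed together and against the stop with more than 6 N, for 0.3 s (all of step 1 and x of round_pattern in the frame of hook_stand between -0.098 and 0.02 m and y of round_pattern in the frame of hook_stand between -0.009 and 0.009 m and z of round_pattern in the frame of hook_stand between 0.133 and 0.147 m and contact force between square_pattern and round_pattern above 6 N and contact force between round_pattern and hook_stand above 6 N), for 0.3 s.
At the end, for the whole second after the job is handed in: Both boards hang still by their eyes on the hook behind its lip (eye edge within 9 mm of the peg sideways and between 133 and 147 mm above the stand's underside, tilted less than 0.2 rad), their origins less than 20 mm apart, and the square one's weight is borne by the hook (all of step 1 and x of round_pattern in the frame of hook_stand between -0.098 and 0.02 m and y of round_pattern in the frame of hook_stand between -0.009 and 0.009 m and z of round_pattern in the frame of hook_stand between 0.133 and 0.147 m and distance between square_pattern and round_pattern below 0.02 m and angle between each of square_pattern, round_pattern's own z axis and vertical below 0.2 rad and linear speed of each of square_pattern, round_pattern below 0.03 m/s and contact force between square_pattern and hook_stand above 0.3 N); the robot touches nothing.
It fails at once if the boards are pressed together with more than 14 N (contact force between square_pattern and round_pattern above 14 N).
It fails at once if the square board is rammed against the stand or hook with more than 25 N (contact force between square_pattern and hook_stand above 25 N).
It fails at once if the round board is pushed off the hook (height (world z) of round_pattern below 0.12 m or x of round_pattern in the frame of hook_stand below -0.105 m).
It fails at once if a bystander is moved by more than 25 mm (distance of any of flux_jar, patina_jar, setting_block, cup_glass from where it was at the start of the episode above 0.025 m).
It also fails if it takes over 56 s, if anything falls off the work surface, if the arm or the gripper's body presses on something with over 40 N, if the wrist force passes 120 N, or if a joint passes its speed limit or range.

## Working session

There is one attempt and no reset: what is moved stays moved. The work goes in short steps, Python scripts to look and compute and a tool call to move; the robot and the scene stay as the last step left them, time stands still between calls to the robot, and variables do not carry over. Pictures are saved under pics/ and viewed, and the job is handed in when it is done.

Besides the shell and the picture viewer there is one more tool, called after "Call:" in YAML: its name, and indented under it one key for each argument. step_arm: Moves the arm, as the interface text tells. Its arguments: {"type":"object","properties":{"motion":{"type":"array"},"hand":{"type":"number"},"newtons":{"type":"number"}},"required":["motion"]}

```bash
ls; mkdir -p pics
python3 - <<'E'
from plant import arm
import cv2
for n in("scene","top"):
    i=arm.get_image(n); cv2.imwrite(f"pics/{n}0.png",i["color"][:,:,::-1])
    print(n,i["fx"],i["cx"],i["rvec"],i["tvec"])
    for t in["square_pattern","batten","round_pattern","hook_stand","hook_tip","peg_root","rack","flux_jar","patina_jar","setting_block","cup_glass"]:
        print(t,[(round(float(d["score"]),2),[round(float(v),3) for v in d["point"]]) for d in arm.mark_of(n,t)])
s=arm.read_state();print(s)
E
```

```text
pics
scene 446.7943428990307 315.2282680301478 [ 2.10567596 -1.27000481  0.48872267] [-0.08623193  0.50919377  0.7995619 ]
square_pattern [(0.92, [0.678, 0.501, 0.125]), (0.82, [0.48, 0.263, 0.109])]
batten [(0.88, [0.674, 0.501, 0.176])]
round_pattern [(0.73, [0.378, 0.12, 0.003]), (0.67, [0.567, -0.071, 0.14]), (0.3, [0.482, 0.26, 0.108])]
hook_stand [(0.64, [0.621, -0.059, 0.002])]
hook_tip [(0.79, [0.522, -0.081, 0.147])]
peg_root [(0.93, [0.663, -0.046, 0.132])]
rack [(0.62, [0.483, 0.264, -0.002]), (0.51, [0.645, 0.203, 0.002])]
flux_jar [(0.65, [0.649, 0.202, 0.002]), (0.51, [0.57, -0.069, 0.14]), (0.39, [0.707, 0.296, 0.001])]
patina_jar [(0.95, [0.744, 0.135, 0.003]), (0.74, [0.623, -0.058, 0.001])]
setting_block [(0.71, [0.378, 0.119, 0.003])]
cup_glass [(0.65, [0.703, 0.295, 0.005])]
top 409.43102163182186 319.80199550238484 [ 2.18005862 -2.11376195  0.18889616] [0.19312828 0.59723342 0.98754385]
square_pattern [(0.79, [0.679, 0.503, 0.124]), (0.66, [0.48, 0.263, 0.103])]
batten [(0.81, [0.676, 0.504, 0.173]), (0.46, [0.378, 0.119, -0.0])]
round_pattern [(0.69, [0.519, -0.
[... 471 characters left out ...]
5939082e+00,
       -6.50452920e-06,  1.41550433e+00]), 'joint_velocities': array([0.00204743, 0.0011024 , 0.00014972, 0.00112946, 0.00149063,
       0.00102666]), 'effort': array([-8.25275174e-05, -6.37434769e+01,  3.84770036e+01,  1.14851882e-03,
       -7.73972715e-05,  1.84861773e-05]), 'position': array([0.19268677, 0.48837629, 0.25629103]), 'orientation': array([[ 3.67004011e-01,  9.30219359e-01,  2.35651133e-05],
       [ 9.30219358e-01, -3.67004011e-01,  2.72769205e-05],
       [ 3.40220107e-05,  1.19099854e-05, -9.99999999e-01]]), 'ft_force': array([-0.32839741, -0.30541764,  0.34745149]), 'ft_torque': array([ 0.00408448, -0.02384511,  0.04339885]), 'grip_width': 0.0853480601307766}
```

View pics/scene0.png

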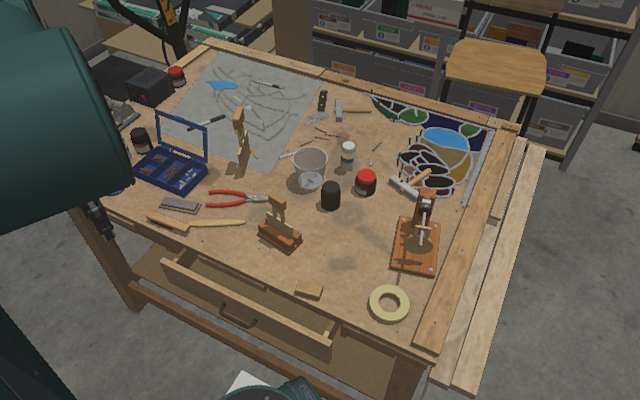

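View pics/top0.png

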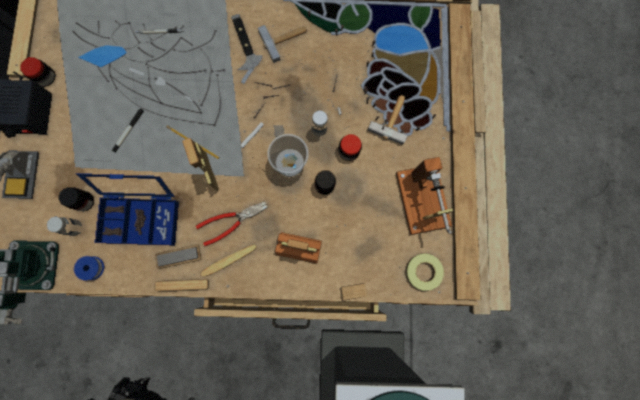

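```bash
cat > h.py <<'E'
from plant import arm
import cv2, numpy as np
def cam(i):
    K=np.array([[i["fx"],0,i["cx"]],[0,i["fy"],i["cy"]],[0,0,1.]]);return K,np.array(i["rvec"],float),np.array(i["tvec"],float)
def proj(i,P):
    K,r,t=cam(i);return cv2.projectPoints(np.array(P,float).reshape(-1,3),r,t,K,None)[0].reshape(-1,2)
def back(i,uv,z):
    K,r,t=cam(i);R=cv2.Rodrigues(r)[0];c=-R.T@t
    uv=np.array(uv,float).reshape(-1,2);d=(np.c_[uv,np.ones(len(uv))]@np.linalg.inv(K).T)@R
    return c+d*((z-c[2])/d[:,2])[:,None]
def crop(i,x,y,w,h,s,fn,gray=None):
    c=i["color"][y:y+h,x:x+w,::-1];cv2.imwrite(fn,cv2.resize(c,None,fx=s,fy=s,interpolation=cv2.INTER_CUBIC))
E
python3 - <<'E'
from h import *
a=arm.get_image("scene");b=arm.get_image("top")
# 4 crops in one 800x600 sheet
def c(i,x,y):return cv2.resize(i["color"][y:y+75,x:x+100,::-1],(400,300),interpolation=cv2.INTER_CUBIC)
cv2.imwrite("pics/c1.png",np.vstack([np.hstack([c(a,230,180),c(a,200,100)]),np.hstack([c(a,375,185),c(b,250,210)])]))
cv2.imwrite("pics/c2.png",np.hstack([c(b,380,150),c(b,160,120)]))
E
```

```text
(no output)
```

View pics/c1.png

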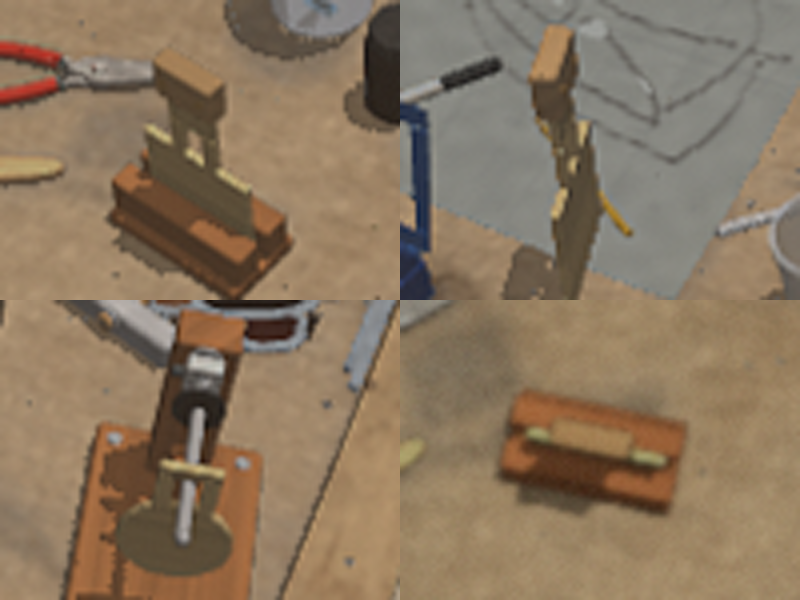

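View pics/c2.png

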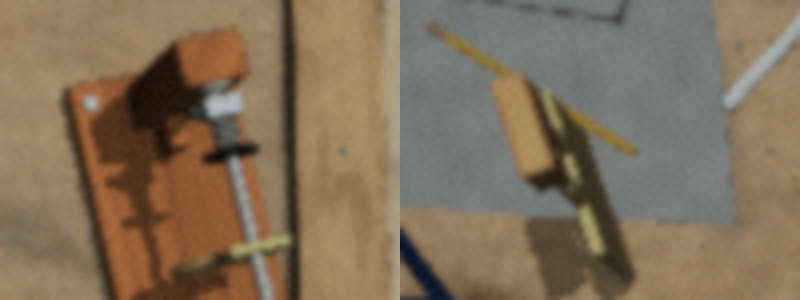

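```bash
cat > fit.py <<'E'
from h import *
from scipy.optimize import minimize
def box(x0,x1,y0,y1,z0,z1):
    return np.array([[x,y,z] for x in(x0,x1) for y in(y0,y1) for z in(z0,z1)])/1000
SQ=[box(-8,8,-23,23,24,54),box(-3,3,-18,-8,-26,24),box(-3,3,8,18,-26,24),box(-3,3,-18,18,0,24),box(-3,3,-42,42,-96,-26)]
RACK=[box(-30,30,-55,55,0,40)]
STAND=[box(-85,85,-55,55,0,18)]
def render(i,boxes,x,y,z,yaw,S=4,only=None):
    c,s=np.cos(yaw),np.sin(yaw);R=np.array([[c,-s,0],[s,c,0],[0,0,1]])
    m=np.zeros((400,640),np.uint8)
    for b in boxes:
        p=proj(i,b@R.T+[x,y,z]); h=cv2.convexHull(p.astype(np.float32)).reshape(-1,2)
        cv2.fillConvexPoly(m,np.round(h*16).astype(np.int32),255,cv2.LINE_8,4)
    return m>0
E
python3 - <<'E'
from fit import *
I={n:arm.get_image(n) for n in("scene","top")}
np.save("imgs.npy",I,allow_pickle=True)
M={}
for n in I:
    for t in("square_pattern","rack","hook_stand","round_pattern"):
        for k,d in enumerate(arm.silhouettes(n,t)):
            r=d["region"];ys,xs=np.nonzero(r)
            print(n,t,k,round(float(d["score"]),2),r.sum(),xs.min(),xs.max(),ys.min(),ys.max());M[n,t,k]=r
np.save("masks.npy",M,allow_pickle=True)
E
```

```text
scene square_pattern 0 0.66 662 232 250 106 175
scene square_pattern 1 0.44 415 295 322 279 300
scene rack 0 0.81 747 258 302 220 254
scene hook_stand 0 0.64 2359 390 440 188 276
scene round_pattern 0 0.61 496 403 432 225 253
top square_pattern 0 0.85 682 183 218 139 189
top square_pattern 1 0.49 256 281 315 239 251
top rack 0 0.6 113 424 450 209 218
top rack 1 0.55 722 275 319 233 262
top hook_stand 0 0.64 2875 396 451 157 233
top hook_stand 1 0.44 164 283 313 239 250
top round_pattern 0 0.68 100 424 451 209 217
top round_pattern 1 0.28 2778 396 450 157 234
```

Run:
```python
from fit import *
I=np.load("imgs.npy",allow_pickle=True).item();M=np.load("masks.npy",allow_pickle=True).item()
def iou(a,b):return (a&b).sum()/max(1,(a|b).sum())
def solve(f,x0,steps):
    best=np.array(x0,float);fb=f(best)
    st=np.array(steps,float)
    for r in range(6):
        for _ in range(8):
            imp=False
            for k in range(len(best)):
                for s in(-1,1):
                    c=best.copy();c[k]+=s*st[k];v=f(c)
                    if v>fb:best,fb,imp=c,v,True
            if not imp:break
        st/=2
    return best,fb
up=M["top","rack",1]|M["top","square_pattern",1]
def f(p,cams=("top","scene")):
    x,y,w=p;v=0
    if "top" in cams: v+=iou(render(I["top"],RACK,x,y,0,w)|render(I["top"],SQ,x,y,.108,w),up)
    if "scene" in cams:
        b=render(I["scene"],SQ,x,y,.108,w);v+=iou(render(I["scene"],RACK,x,y,0,w)&~b,M["scene","rack",0]&~b)
    return v
for c in(("top",),("scene",),("top","scene")):
    print("rack",c,[(np.round(p,4),round(v,3)) for p,v in [solve(lambda q:f(q,c),(.481,.264,w0),(.008,.008,.15)) for w0 in(-.4,-.15,.1)]])
# board in top only
g=lambda p:iou(render(I["top"],[SQ[0],SQ[4]],p[0],p[1],.108,p[2]),M["top","square_pattern",1])
print("board top",solve(g,(.481,.264,-.15),(.008,.008,.1)))
# stand yaw from marks
H=np.array([[.522,-.081],[.520,-.082]]);Rr=np.array([[.663,-.046],[.665,-.046]])
d=(Rr-H).mean(0);print("stand",np.arctan2(d[1],d[0]),np.linalg.norm(d),"expect .146")
PST=[box(-85,85,-55,55,0,18),box(40,70,-18,18,0,146),box(-100,40,-4,4,131,139),box(-110,-100,-4,4,131,148)]
for n in I:
    rr=M[n,"round_pattern",0]
    f2=lambda p:iou(render(I[n],PST,p[0],p[1],0,p[2])&~rr,M[n,"hook_stand",0]&~rr)
    print("stand",n,[ (np.round(p,4),round(v,3)) for p,v in [solve(f2,(.622,-.056,w0),(.008,.008,.1)) for w0 in(.1,.24,.35)]])
```

```text
rack ('top',) [(array([ 0.479,  0.264, -0.175]), np.float64(0.831)), (array([ 0.4808,  0.264 , -0.225 ]), np.float64(0.829)), (array([ 0.4815,  0.264 , -0.275 ]), np.float64(0.828))]
rack ('scene',) [(array([ 0.485,  0.262, -0.175]), np.float64(0.824)), (array([ 0.4865,  0.2625, -0.15  ]), np.float64(0.832)), (array([ 0.485 ,  0.2618, -0.125 ]), np.float64(0.82))]
rack ('top', 'scene') [(array([ 0.4848,  0.262 , -0.175 ]), np.float64(1.635)), (array([ 0.484 ,  0.264 , -0.1687]), np.float64(1.629)), (array([ 0.485 ,  0.2625, -0.1812]), np.float64(1.632))]
board top (array([ 0.481   ,  0.2605  , -0.159375]), np.float64(0.9363295880149812))
stand 0.24333257407863898 0.14734059182723547 expect .146
stand scene [(array([ 0.6208, -0.06  ,  0.225 ]), np.float64(0.89)), (array([ 0.621 , -0.0598,  0.2213]), np.float64(0.889)), (array([ 0.6208, -0.06  ,  0.225 ]), np.float64(0.89))]
stand top [(array([ 0.622, -0.06 ,  0.225]), np.float64(0.935)), (array([ 0.6205, -0.06  ,  0.24  ]), np.float64(0.939)), (array([ 0.622, -0.06 ,  0.225]), np.float64(0.935))]
```

```bash
cat > ov.py <<'E'
from fit import *
E_=[(0,1),(0,2),(0,4),(1,3),(1,5),(2,3),(2,6),(3,7),(4,5),(4,6),(5,7),(6,7)]
STD=[box(-85,85,-55,55,0,18),box(-106,40,-.3,.3,134.7,135.3),box(-106,-105.5,-.3,.3,131,144)]
def overlay(i,items,x,y,w,h,s):
    im=cv2.resize(i["color"][y:y+h,x:x+w,::-1],None,fx=s,fy=s,interpolation=cv2.INTER_CUBIC)
    for boxes,X,R,col in items:
        R=np.asarray(R,float)
        if R.ndim==0:
            c,sn=np.cos(R),np.sin(R);R=np.array([[c,-sn,0],[sn,c,0],[0,0,1]])
        for b in boxes:
            p=(proj(i,b@R.T+X)+.5-[x,y])*s
            for a,q in E_:cv2.line(im,tuple(int(v) for v in p[a]),tuple(int(v) for v in p[q]),col,1,cv2.LINE_AA)
    return im
E
python3 - <<'E'
from ov import *
I=np.load("imgs.npy",allow_pickle=True).item()
it=[(RACK,[.482,.262,0],-.165,(255,255,0)),([SQ[0],SQ[4]],[.482,.262,.108],-.165,(0,0,255))]
st=[(STD,[.621,-.0592,0],.235,(255,255,0))]
A=np.hstack([overlay(I["scene"],it,240,185,80,75,5),overlay(I["top"],it,258,215,80,75,5)])
B=np.hstack([overlay(I["scene"],st,375,180,100,112,4)[:,:400],overlay(I["top"],st,380,140,100,112,4)[:,:400]])
cv2.imwrite("pics/o1.png",A);cv2.imwrite("pics/o2.png",B)
E
```

```text
(no output)
```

View pics/o1.png

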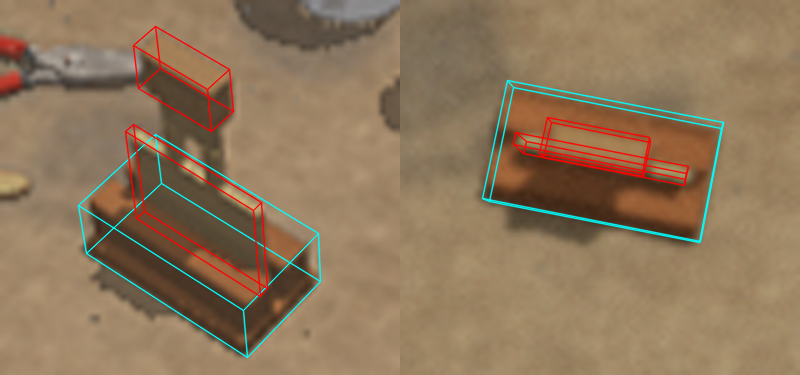

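View pics/o2.png

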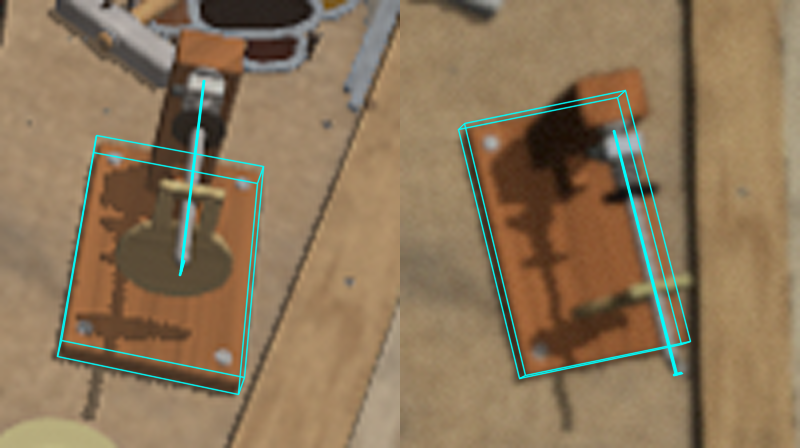

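Candidates: the board in the rack (scene 277,205; origin z ≈ 0.108, matching 12+96 mm) and the larger one standing loose at scene (241,120). The rack one is the smaller and stands in the slot, so that's the one. The overlays fit to about 1–2 px.

```bash
cat > go.py <<'E'
from h import *
from scipy.spatial.transform import Rotation as Ro
def to(p,yaw,tgtR=None):
    s=arm.read_state();R=np.array(s["orientation"])
    c,n=np.cos(yaw),np.sin(yaw);T=np.array([[c,n,0],[n,-c,0],[0,0,-1.]])
    print("shift mm",np.round(R.T@(np.array(p)-s["position"])*1000,1),"turn",np.round(Ro.from_matrix(R.T@T).as_rotvec(degrees=True),1))
    print("t",s["time"],"pos",np.round(s["position"],4),"f",np.round(s["ft_force"],2),"w",round(float(s["grip_width"]),4))
E
python3 -c "
from go import *
to([.485,.262,.24],-.165)"
```

```text
shift mm [-103.3  355.    16.3] turn [ 0.   0.  77.9]
t 1.8 pos [0.1927 0.4884 0.2563] f [ 0.9 -0.1  0. ] w 0.0856
```

Call:
step_arm:
  motion:
    - [[-103,355,16],[0,0,78]]
    - [[-103,355,16],[0,0,78]]
    - [[-103,355,16],[0,0,78]]
    - [[-103,355,16],[0,0,78]]
    - [[-103,355,16],[0,0,78]]
    - [[-103,355,16],[0,0,78]]
    - [[-103,355,16],[0,0,78]]
    - [[-103,355,16],[0,0,78]]
    - [[-103,355,16],[0,0,78]]
    - [[-103,355,16],[0,0,78]]
  hand: 60

```text
time: 3.05
position: [0.485, 0.2624, 0.2403]
orientation: [[0.986, -0.164, 0.0], [-0.164, -0.986, -0.0], [0.0, -0.0, -1.0]]
ft_force: [-0.0, 0.2, 0.4]
grip_width: 0.0601
```

Run:
```python
from go import *
to([.485,.262,.153],-.165)
a=arm.get_image("scene");b=arm.get_image("top")
c=lambda i,x,y:cv2.resize(i["color"][y:y+100,x:x+100,::-1],(400,400),interpolation=cv2.INTER_CUBIC)
cv2.imwrite("pics/d1.png",np.hstack([c(a,230,165),c(b,250,195)]))
```

```text
shift mm [ 0.   0.4 87.3] turn [-0. -0.  0.]
t 3.05 pos [0.485  0.2624 0.2403] f [-0.03  0.18  0.37] w 0.0601
```

View pics/d1.png

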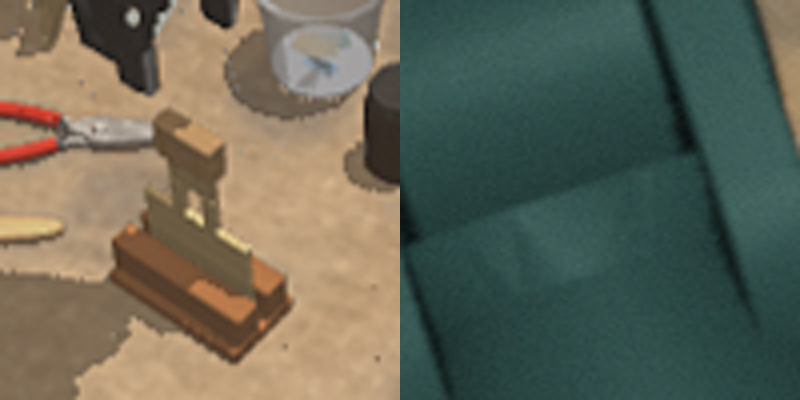

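The scene crop shows the board upright in the rack at about (277,205) and a finger tip at (263,184) above and behind it, with no contact. Descending.

Call:
step_arm:
  motion:
    - [[0,0,30],[0,0,0]]
    - [[0,0,60],[0,0,0]]
    - [[0,0,80],[0,0,0]]
    - [[0,0,87],[0,0,0]]
    - [[0,0,87],[0,0,0]]

```text
time: 3.78
position: [0.4851, 0.2623, 0.1535]
orientation: [[0.986, -0.165, -0.0], [-0.165, -0.986, -0.0], [-0.0, 0.0, -1.0]]
ft_force: [1.0, 0.1, -0.3]
grip_width: 0.0599
```

Run:
```python
from go import *
to([.485,.262,.153],-.165)
a=arm.get_image("scene")
crop(a,230,150,110,110,5,"pics/d2.png")
```

```text
shift mm [-0.1  0.3  0.5] turn [ 0.   0.  -0.1]
t 3.775 pos [0.4851 0.2623 0.1535] f [ 0.95  0.13 -0.27] w 0.0599
```

View pics/d2.png

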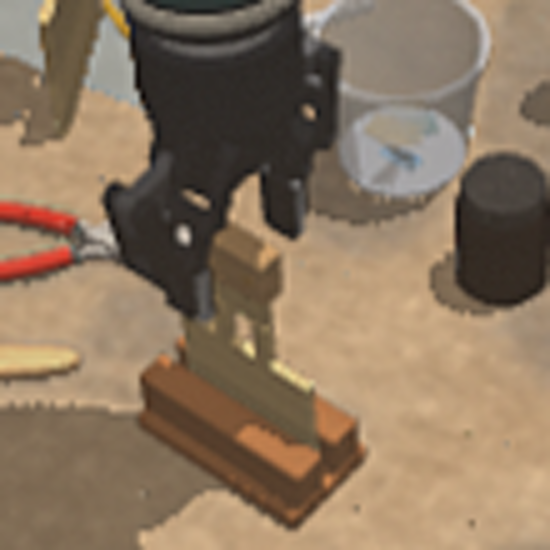

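The fingers straddle the batten (crop 245,265, scene ~279,203). Closing.

Call:
step_arm:
  motion:
    - [[0,0,0],[0,0,0]]
    - [[0,0,0],[0,0,0]]
    - [[0,0,0],[0,0,0]]
    - [[0,0,0],[0,0,0]]
    - [[0,0,0],[0,0,0]]
    - [[0,0,0],[0,0,0]]
  hand: 0
  newtons: 50

```text
time: 4.58
position: [0.4845, 0.2625, 0.1538]
orientation: [[0.986, -0.165, -0.001], [-0.165, -0.986, 0.001], [-0.001, -0.001, -1.0]]
ft_force: [-5.3, -0.1, 9.0]
grip_width: 0.0154
```

Call:
step_arm:
  motion:
    - [[0,0,-6],[0,0,0]]
    - [[0,0,-20],[0,0,0]]
    - [[0,0,-40],[0,0,0]]
    - [[0,0,-60],[0,0,0]]
    - [[0,0,-75],[0,0,0]]
    - [[0,0,-75],[0,0,0]]

```text
time: 5.32
position: [0.486, 0.2624, 0.23]
orientation: [[0.986, -0.166, 0.003], [-0.166, -0.986, 0.001], [0.003, -0.001, -1.0]]
ft_force: [-0.2, 0.4, -1.2]
grip_width: 0.0151
```

Run:
```python
from go import *
w=.235;S=np.array([.621,-.0592])
p=S+np.array([np.cos(w),np.sin(w)])*(-.160)
to([p[0],p[1],.229],w)
a=arm.get_image("scene")
crop(a,220,120,130,130,4,"pics/d3.png")
```

```text
shift mm [ 39.1 357.4   0.6] turn [ -0.   -0.2 -23. ]
t 5.325 pos [0.486  0.2624 0.23  ] f [-0.17  0.37 -1.19] w 0.0151
```

View pics/d3.png

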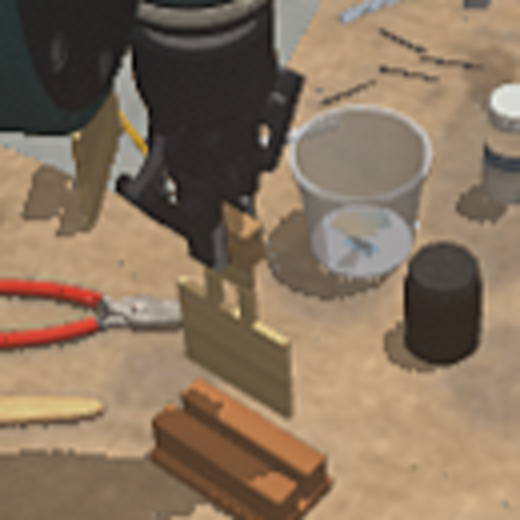

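Board is lifted cleanly and is hanging from the jaws; rack empty. Moving in front of the hook.

Call:
step_arm:
  motion:
    - [[20,60,0],[0,0,-8]]
    - [[39,120,0],[0,0,-16]]
    - [[39,180,0],[0,0,-23]]
    - [[39,240,0],[0,0,-23]]
    - [[39,300,0],[0,0,-23]]
    - [[39,340,15],[0,0,-23]]
    - [[39,357,32],[0,0,-23]]
    - [[39,357,32],[0,0,-23]]
    - [[39,357,32],[0,0,-23]]

```text
time: 6.5
position: [0.4646, -0.0958, 0.1965]
orientation: [[0.972, 0.233, -0.0], [0.233, -0.972, 0.0], [0.0, -0.0, -1.0]]
ft_force: [-0.5, -0.5, -1.3]
grip_width: 0.0156
```

Run:
```python
from ov import *
from go import to
w=.235;S=np.array([.621,-.0592])
to([.621-.160*np.cos(w),-.0592-.160*np.sin(w),.198],w)
s=arm.read_state();R=s["orientation"]
I={n:arm.get_image(n) for n in("scene","top")}
np.save("imgs2.npy",I,allow_pickle=True)
p=np.array(s["position"])
RB=np.c_[R[:,0],-R[:,1],-R[:,2]]
o=p-RB[:,2]*.0458
print(np.round(o,4))
it=[(STD,[.621,-.0592,0],.235,(255,255,0)),(SQ,o,RB,(0,0,255))]
cv2.imwrite("pics/e1.png",np.hstack([overlay(I["scene"],it,340,160,100,140,4),overlay(I["top"],it,385,150,100,140,4)]))
for n in I:
  for t in("square_pattern","hook_tip","batten"):print(n,t,[(round(float(d["score"]),2),np.round(d["point"],4)) for d in arm.mark_of(n,t)])
```

```text
shift mm [ 0.7  0.8 -1.5] turn [-0. -0.  0.]
t 6.5 pos [ 0.4646 -0.0958  0.1965] f [-0.49 -0.47 -1.33] w 0.0156
[ 0.4646 -0.0958  0.1507]
scene square_pattern [(0.82, array([ 0.4638, -0.0979,  0.1518]))]
scene hook_tip [(0.85, array([ 0.5189, -0.0842,  0.1484]))]
scene batten [(0.58, array([ 0.4652, -0.0959,  0.1905]))]
top square_pattern [(0.63, array([ 0.4671, -0.1002,  0.1473])), (0.63, array([0.6806, 0.5026, 0.1257]))]
top hook_tip [(0.84, array([ 0.5203, -0.0817,  0.1484]))]
top batten [(0.73, array([ 0.564 , -0.0686,  0.1382])), (0.56, array([0.6738, 0.5034, 0.1738])), (0.47, array([ 0.4675, -0.1003,  0.1901]))]
```

View pics/e1.png

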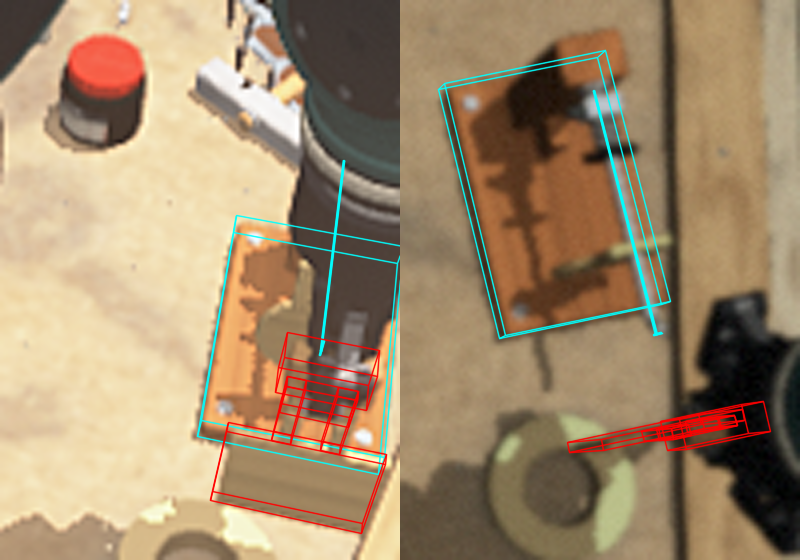

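Run:
```python
from ov import *
I=np.load("imgs2.npy",allow_pickle=True).item()
crop(I["top"],420,200,75,70,8,"pics/e2.png")
crop(I["scene"],385,225,60,70,8,"pics/e3.png")
```

```text
(no output)
```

View pics/e2.png

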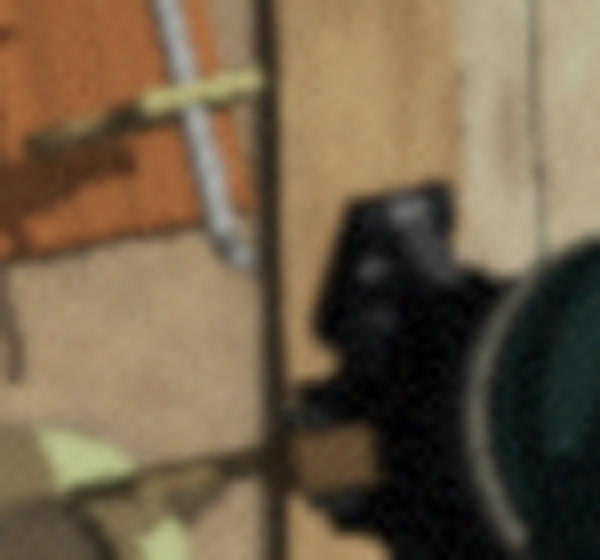

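View pics/e3.png

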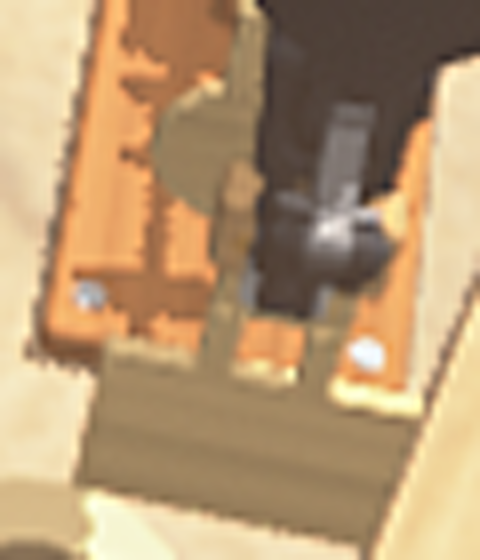

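Run:
```python
from ov import *
I=np.load("imgs2.npy",allow_pickle=True).item()
w=.235;R=np.array([[np.cos(w),-np.sin(w),0],[np.sin(w),np.cos(w),0],[0,0,1]])
o=np.array([.4646,-.0958,.1507])
P=np.array([[-3,42,-26],[-3,-42,-26],[-3,42,-96],[-3,-42,-96],[-8,23,54],[8,23,54],[3,42,-26]])/1e3@R.T+o
print("scene crop8",np.round((proj(I["scene"],P)+.5-[385,225])*8))
print("top crop8",np.round((proj(I["top"],P)+.5-[420,200])*8))
# peg from top
uv=np.array([[165,0],[215,225]])/8+[420,200]-.5
q=back(I["top"],uv,.138);print(q, np.arctan2(*(q[1]-q[0])[[1,0]]))
S=np.array([.621,-.0592])
print("peg y in stand frame",[( R[:2,:2].T@(a[:2]-S)).round(4) for a in q])
t=back(I["top"],np.array([[240,258]])/8+[420,200]-.5,.146);print("lip",t,R[:2,:2].T@(t[0][:2]-S))
```

```text
scene crop8 [[ 94. 342.]
 [412. 408.]
 [ 62. 481.]
 [363. 546.]
 [208. 195.]
 [215. 145.]
 [ 97. 324.]]
top crop8 [[127. 500.]
 [409. 440.]
 [ 59. 504.]
 [322. 448.]
 [293. 499.]
 [278. 439.]
 [122. 480.]]
[[ 0.59508747 -0.0647404   0.138     ]
 [ 0.53027473 -0.07799332  0.138     ]] -2.9398929461613963
peg y in stand frame [array([-0.0265,  0.0006]), array([-0.0926,  0.0028])]
lip [[ 0.52024117 -0.0822918   0.146     ]] [-0.10336617  0.00100388]
```

Run:
```python
from ov import *
I=np.load("imgs2.npy",allow_pickle=True).item()
w=.235;R=np.array([[np.cos(w),-np.sin(w),0],[np.sin(w),np.cos(w),0],[0,0,1]])
P=np.array([[-106,0,144],[-106,0,135],[-26,0,138],[-93,0,138],[40,0,135]])/1e3@R.T+[.621,-.0592,0]
p=proj(I["top"],P);print(p,(p+.5-[420,200])*8)
print(back(I["top"],p[:1],.144),P[0])
i=I["top"];print({k:i[k] for k in("fx","fy","cx","cy","rvec","tvec")})
print(np.round(proj(i,[[.5,0,0],[.5,-.1,0],[.6,0,0],[.5,0,.1]]),1))
```

```text
[[449.92496111 232.87516398]
 [448.61247902 233.21607608]
 [440.34147841 199.23970742]
 [447.61736142 227.54138881]
 [432.94721499 172.2403237 ]] [[ 243.39968891  267.00131183]
 [ 232.89983213  269.72860867]
 [ 166.73182729   -2.08234065]
 [ 224.93889137  224.33111049]
 [ 107.57771994 -218.07741044]]
[[ 0.51791348 -0.08388136  0.144     ]] [ 0.51791348 -0.08388136  0.144     ]
{'fx': 409.43102163182186, 'fy': 409.43102163182186, 'cx': 319.80199550238484, 'cy': 203.7216857538212, 'rvec': array([ 2.18005862, -2.11376195,  0.18889616]), 'tvec': array([0.19312828, 0.59723342, 0.98754385])}
[[399.6 243.5]
 [437.8 244.7]
 [399.5 205.6]
 [408.6 241. ]]
```

Run:
```python
from ov import *
I={n:arm.get_image(n) for n in("scene","top")}
w=.235
D={}
for n in I:
    for d in arm.silhouettes(n,"square_pattern"):
        r=d["region"];ys,xs=np.nonzero(r);print(n,round(d["score"],2),r.sum(),xs.min(),xs.max(),ys.min(),ys.max())
        if 380<xs.mean()<490 and n not in D:D[n]=r
r=D.get("scene")
if r is not None:
    o=np.array([.4646,-.0958,.1507]);best=[]
    for dx in np.arange(-4,7,1):
     for dy in np.arange(-7,4,.5):
      for dz in np.arange(-3,4,1):
        p=o+np.array([-np.sin(w)*dy+np.cos(w)*dx,np.cos(w)*dy+np.sin(w)*dx,dz])/1e3
        m=render(I["scene"],[SQ[4]],*p,w)
        ys=np.nonzero(m)[0]
        top=proj(I["scene"],[p])[0]
        rr=r.copy();rr[:267]=0;m=m.copy();m[:267]=0
        best.append(((m&rr).sum()/(m|rr).sum(),dx,dy,dz))
    best.sort(reverse=True);print(*best[:12],sep="\n")
it=[(SQ,np.array([.4646,-.0958,.1507])+np.array([-np.sin(w),np.cos(w),0])*-.0027,w,(0,0,255))]
cv2.imwrite("pics/e4.png",np.hstack([overlay(I["scene"],it,385,225,62,70,6),overlay(I["top"],it,420,200,70,70,6)]))
```

```text
scene 0.83 923 395 437 246 292
top 0.68 178 429 466 253 262
top 0.67 776 182 218 138 190
top 0.41 435 314 335 170 194
(np.float64(0.9176201372997712), np.int64(3), np.float64(-4.0), np.int64(-2))
(np.float64(0.9163802978235968), np.int64(4), np.float64(-4.5), np.int64(-3))
(np.float64(0.9163802978235968), np.int64(3), np.float64(-3.0), np.int64(-3))
(np.float64(0.9151376146788991), np.int64(3), np.float64(-3.5), np.int64(-2))
(np.float64(0.9150401836969001), np.int64(3), np.float64(-3.0), np.int64(-2))
(np.float64(0.9146757679180887), np.int64(2), np.float64(-4.0), np.int64(-1))
(np.float64(0.9144811858608894), np.int64(2), np.float64(-4.5), np.int64(0))
(np.float64(0.9143835616438356), np.int64(3), np.float64(-3.5), np.int64(-3))
(np.float64(0.9143835616438356), np.int64(2), np.float64(-3.0), np.int64(-2))
(np.float64(0.9131428571428571), np.int64(4), np.float64(-4.0), np.int64(-3))
(np.float64(0.9131428571428571), np.int64(1), np.float64(-3.0), np.int64(1))
(np.float64(0.9128440366972477), np.int64(4), np.float64(-3.5), np.int64(-3))
```

View pics/e4.png

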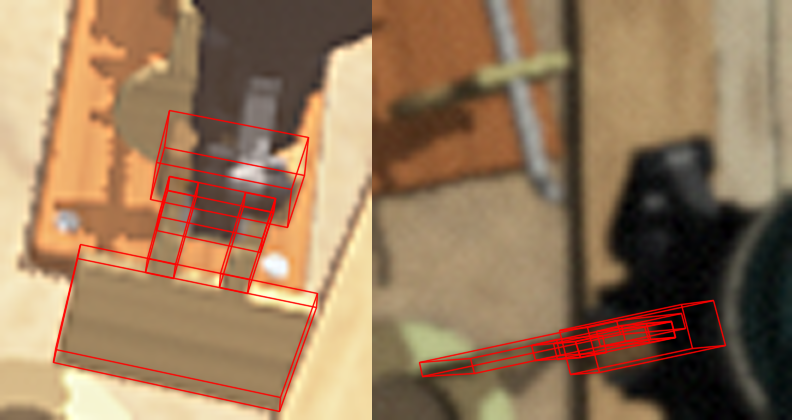

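Observed in both views: the held board sits about 3 mm towards −y of the jaw centre (scene plate corners and the top batten end agree). Correcting, and stopping just short of the lip.

Call:
step_arm:
  motion:
    - [[10,-2.7,-2],[0,0,0]]
    - [[25,-2.7,-2],[0,0,0]]
    - [[38,-2.7,-2],[0,0,0]]
    - [[38,-2.7,-2],[0,0,0]]
    - [[38,-2.7,-2],[0,0,0]]

```text
time: 7.72
position: [0.5006, -0.0847, 0.1981]
orientation: [[0.972, 0.233, -0.001], [0.233, -0.972, 0.0], [-0.001, -0.0, -1.0]]
ft_force: [-0.3, -0.4, -2.3]
grip_width: 0.0152
```

Run:
```python
from ov import *
from go import to
w=.235
to([.621-.085*np.cos(w),-.0592-.085*np.sin(w),.198],w)
s=arm.read_state();o=np.array(s["position"])+[0,0,-.0458]+np.array([-np.sin(w),np.cos(w),0])*-.003
I={n:arm.get_image(n) for n in("scene","top")}
it=[(SQ,o,w,(0,0,255)),(STD[1:],[.621,-.0592,0],w,(255,255,0))]
cv2.imwrite("pics/f1.png",np.vstack([np.hstack([overlay(I["scene"],it,380,205,62,70,6),overlay(I["top"],it,420,190,70,70,6)])]))
crop(I["scene"],380,205,70,70,8,"pics/f2.png")
```

```text
shift mm [38.   3.2  0.1] turn [-0.  0.  0.]
t 7.725 pos [ 0.5006 -0.0847  0.1981] f [-0.25 -0.39 -2.27] w 0.0152
```

View pics/f1.png

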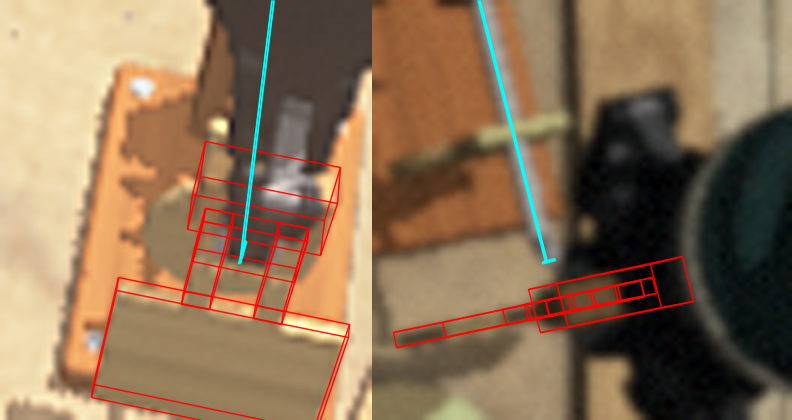

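View pics/f2.png

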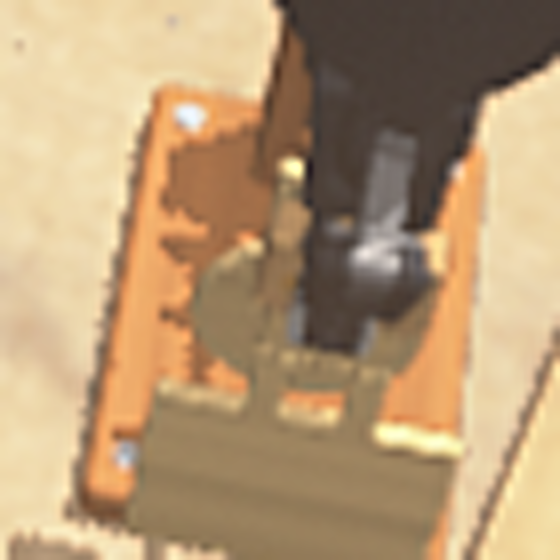

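Call:
step_arm:
  motion:
    - [[6,0,0],[0,0,0]]
    - [[10,0,0],[0,0,0]]
    - [[13,0,0],[0,0,0]]
    - [[16,0,0],[0,0,0]]

```text
time: 8.32
position: [0.5165, -0.081, 0.1983]
orientation: [[0.972, 0.233, -0.0], [0.233, -0.972, 0.0], [-0.0, -0.0, -1.0]]
ft_force: [-0.3, 1.1, -1.7]
grip_width: 0.0153
```

Call:
step_arm:
  motion:
    - [[4,0,0],[0,0,0]]
    - [[8,0,0],[0,0,0]]
    - [[12,0,0],[0,0,0]]
    - [[16,0,0],[0,0,0]]

```text
time: 8.82
position: [0.5322, -0.0772, 0.1982]
orientation: [[0.972, 0.233, -0.0], [0.233, -0.972, 0.0], [-0.0, -0.0, -1.0]]
ft_force: [-0.6, 0.0, -2.3]
grip_width: 0.0152
```

Call:
step_arm:
  motion:
    - [[4,0,3],[0,0,0]]
    - [[6,0,6],[0,0,0]]
    - [[6,0,9],[0,0,0]]
    - [[6,0,11],[0,0,0]]
    - [[6,0,11],[0,0,0]]

```text
time: 9.45
position: [0.5376, -0.076, 0.1872]
orientation: [[0.973, 0.233, -0.0], [0.233, -0.973, 0.0], [-0.0, -0.0, -1.0]]
ft_force: [0.4, -0.0, -2.3]
grip_width: 0.0153
```

Run:
```python
from ov import *
from go import to
w=.235
to([.621-.085*np.cos(w),-.0592-.085*np.sin(w),.185],w)
I={n:arm.get_image(n) for n in("scene","top")}
s=arm.read_state();o=np.array(s["position"])+[0,0,-.0458]+np.array([-np.sin(w),np.cos(w),0])*-.003
cv2.imwrite("pics/g1.png",np.hstack([overlay(I["scene"],[],375,180,90,110,4),overlay(I["top"],[],400,160,100,110,4)]))
```

```text
shift mm [0.  3.1 2.2] turn [-0.  0. -0.]
t 9.45 pos [ 0.5376 -0.076   0.1872] f [ 0.42 -0.01 -2.3 ] w 0.0153
```

View pics/g1.png

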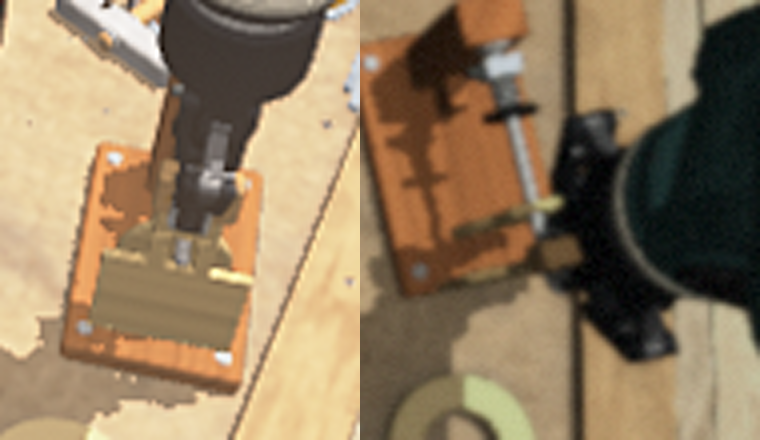

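The scene crop shows the grey lip at (182,250) inside the eye, between the neck legs, with the round board behind. Estimating the pad from the top view, while lowering further.

Run:
```python
from ov import *
i=arm.get_image("top");crop(i,420,165,50,70,8,"pics/g2.png")
w=.235;x0=.621;
for X in(-36,-30,-24,-18,-12,-6,0,-55,-85):
    R=np.array([[np.cos(w),-np.sin(w),0],[np.sin(w),np.cos(w),0],[0,0,1]])
    print(X,np.round((proj(i,np.array([[X,0,.139e3],[X,16,135],[X,-16,135]])/1e3@R.T+[.621,-.0592,0])+.5-[420,165])*8).tolist())
```

```text
-36 [[176.0, 311.0], [119.0, 324.0], [225.0, 302.0]]
-30 [[171.0, 291.0], [114.0, 304.0], [220.0, 282.0]]
-24 [[166.0, 271.0], [109.0, 284.0], [215.0, 262.0]]
-18 [[161.0, 251.0], [103.0, 264.0], [210.0, 242.0]]
-12 [[156.0, 231.0], [98.0, 244.0], [205.0, 222.0]]
-6 [[151.0, 211.0], [93.0, 224.0], [199.0, 202.0]]
0 [[146.0, 191.0], [88.0, 204.0], [194.0, 183.0]]
-55 [[193.0, 375.0], [135.0, 388.0], [242.0, 366.0]]
-85 [[219.0, 477.0], [161.0, 489.0], [268.0, 467.0]]
```

View pics/g2.png

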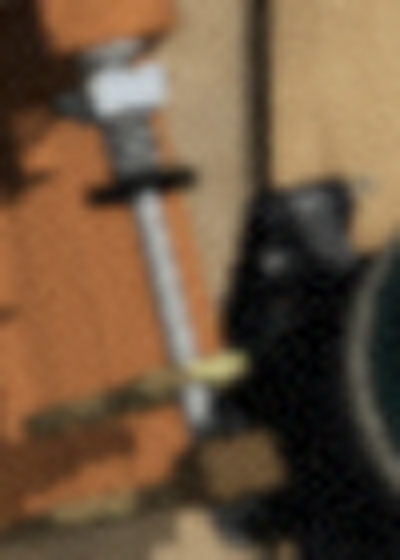

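Call:
step_arm:
  motion:
    - [[0,0,1],[0,0,0]]
    - [[0,0,1.8],[0,0,0]]
    - [[0,0,1.8],[0,0,0]]

```text
time: 9.98
position: [0.5377, -0.0759, 0.1854]
orientation: [[0.973, 0.233, -0.0], [0.233, -0.973, 0.0], [-0.0, -0.0, -1.0]]
ft_force: [-0.5, 0.6, -1.6]
grip_width: 0.0155
```

Call:
step_arm:
  motion:
    - [[5,0,0],[0,0,0]]
    - [[10,0,0],[0,0,0]]
    - [[14,0,0],[0,0,0]]
    - [[17,0,0],[0,0,0]]
    - [[20,0,0],[0,0,0]]
    - [[23,0,0],[0,0,0]]
    - [[26,0,0],[0,0,0]]
    - [[29,0,0],[0,0,0]]
    - [[32,0,0],[0,0,0]]
    - [[35,0,0],[0,0,0]]

```text
time: 11.22
position: [0.5719, -0.0677, 0.1855]
orientation: [[0.973, 0.233, -0.0], [0.233, -0.973, 0.0], [-0.0, -0.0, -1.0]]
ft_force: [-0.5, -0.6, -2.2]
grip_width: 0.0154
```

Call:
step_arm:
  motion:
    - [[3,0,0],[0,0,0]]
    - [[6,0,0],[0,0,0]]
    - [[9,0,0],[0,0,0]]
    - [[12,0,0],[0,0,0]]
    - [[15,0,0],[0,0,0]]
    - [[18,0,0],[0,0,0]]
    - [[21,0,0],[0,0,0]]
    - [[23,0,0],[0,0,0]]
    - [[25,0,0],[0,0,0]]

```text
time: 12.35
position: [0.5962, -0.062, 0.1855]
orientation: [[0.973, 0.233, -0.0], [0.233, -0.973, -0.0], [-0.0, 0.0, -1.0]]
ft_force: [-1.7, -1.2, -1.7]
grip_width: 0.0154
```

```bash
cat > st.py <<'E'
from ov import *
w=.235
def fx():
    F=[]
    s=arm.read_state();f=np.array(s["ft_force"]);p=s["position"]-np.array([.621,-.0592,0]);u=np.array([np.cos(w),np.sin(w),0]);v=np.array([-u[1],u[0],0])
    print("t",s["time"],"stand x,y,z",np.round([p@u,p@v,p[2]],4),"F",np.round([f@u,f@v,f[2]],2),"M",np.round(s["ft_torque"],3))
E
python3 - <<'E'
from st import *
fx()
I={n:arm.get_image(n) for n in("scene","top")}
cv2.imwrite("pics/h1.png",np.hstack([overlay(I["scene"],[],375,180,90,110,4),overlay(I["top"],[],400,140,100,110,4)]))
E
```

```text
t 12.35 stand x,y,z [-0.0248  0.0031  0.1855] F [-1.96 -0.75 -1.65] M [-0.046  0.253 -0.004]
```

View pics/h1.png

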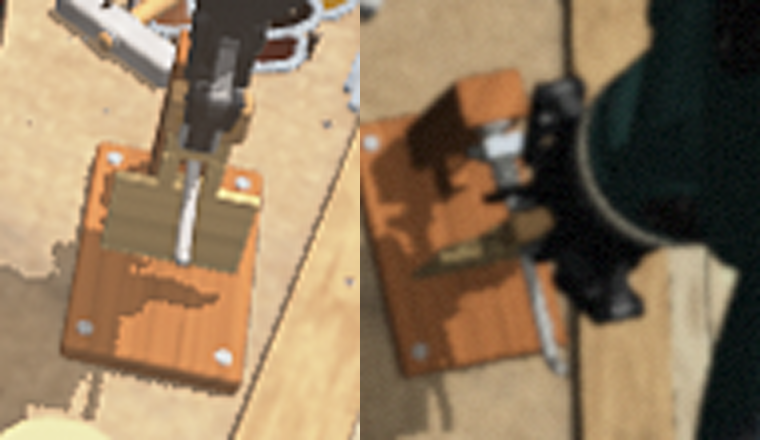

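The peg runs through the eye, with the round board behind it. Now feeling for the stop.

Call:
step_arm:
  motion:
    - [[1.5,0,0],[0,0,0]]
    - [[3,0,0],[0,0,0]]
    - [[4,0,0],[0,0,0]]
    - [[5,0,0],[0,0,0]]

```text
time: 12.95
position: [0.601, -0.0608, 0.1855]
orientation: [[0.972, 0.233, -0.0], [0.233, -0.972, -0.0], [-0.0, 0.0, -1.0]]
ft_force: [-1.5, -0.0, -1.1]
grip_width: 0.0152
```

```bash
python3 -c "
from st import *
fx()"
```

```text
t 12.95 stand x,y,z [-0.0198  0.0031  0.1855] F [-1.44  0.33 -1.11] M [-0.151  0.227  0.024]
```

Call:
step_arm:
  motion:
    - [[1,0,0],[0,0,0]]
    - [[2,0,0],[0,0,0]]
    - [[3,0,0],[0,0,0]]
    - [[3,0,0],[0,0,0]]

```text
time: 13.45
position: [0.604, -0.0601, 0.1855]
orientation: [[0.972, 0.233, 0.0], [0.233, -0.972, 0.0], [0.0, -0.0, -1.0]]
ft_force: [-0.9, 1.0, -1.4]
grip_width: 0.0152
```

```bash
python3 -c "
from st import *
fx()"
```

```text
t 13.45 stand x,y,z [-0.0167  0.0031  0.1855] F [-0.58  1.21 -1.39] M [-0.033  0.053  0.049]
```

Call:
step_arm:
  motion:
    - [[1,0,0],[0,0,0]]
    - [[2,0,0],[0,0,0]]
    - [[3,0,0],[0,0,0]]
    - [[3,0,0],[0,0,0]]

```text
time: 13.95
position: [0.6069, -0.0594, 0.1855]
orientation: [[0.972, 0.233, 0.0], [0.233, -0.972, 0.0], [0.0, -0.0, -1.0]]
ft_force: [0.4, 0.2, -1.5]
grip_width: 0.0153
```

Call:
step_arm:
  motion:
    - [[1,0,0],[0,0,0]]
    - [[2,0,0],[0,0,0]]
    - [[2,0,0],[0,0,0]]

```text
time: 14.32
position: [0.6089, -0.0589, 0.1855]
orientation: [[0.972, 0.233, 0.0], [0.233, -0.972, 0.0], [0.0, 0.0, -1.0]]
ft_force: [-0.7, 0.2, -1.5]
grip_width: 0.0152
```

```bash
python3 -c "
from st import *
fx()"
```

```text
t 14.325 stand x,y,z [-0.0117  0.0031  0.1855] F [-0.58  0.39 -1.49] M [-0.009  0.057  0.002]
```

Call:
step_arm:
  motion:
    - [[1,0,0],[0,0,0]]
    - [[2,0,0],[0,0,0]]
    - [[2,0,0],[0,0,0]]

```text
time: 14.7
position: [0.6108, -0.0584, 0.1855]
orientation: [[0.972, 0.233, 0.0], [0.233, -0.972, 0.0], [0.0, 0.0, -1.0]]
ft_force: [-0.1, -0.4, -2.0]
grip_width: 0.0154
```

Call:
step_arm:
  motion:
    - [[1,0,0],[0,0,0]]
    - [[1,0,0],[0,0,0]]

```text
time: 14.95
position: [0.6116, -0.0582, 0.1855]
orientation: [[0.973, 0.233, -0.0], [0.233, -0.973, -0.0], [-0.0, -0.0, -1.0]]
ft_force: [-1.4, -1.0, -1.1]
grip_width: 0.0152
```

Call:
step_arm:
  motion:
    - [[1,0,0],[0,0,0]]
    - [[1,0,0],[0,0,0]]

```text
time: 15.2
position: [0.6124, -0.058, 0.1854]
orientation: [[0.973, 0.233, -0.0], [0.233, -0.973, -0.0], [-0.001, -0.0, -1.0]]
ft_force: [-4.2, -1.3, 0.9]
grip_width: 0.0153
```

Call:
step_arm:
  motion:
    - [[0.5,0,0],[0,0,0]]
    - [[0.5,0,0],[0,0,0]]

```text
time: 15.45
position: [0.6128, -0.0579, 0.1854]
orientation: [[0.973, 0.233, -0.001], [0.233, -0.973, -0.0], [-0.001, 0.0, -1.0]]
ft_force: [-5.7, -2.1, 0.9]
grip_width: 0.0153
```

```bash
python3 -c "
from st import *
fx()"
```

```text
t 15.45 stand x,y,z [-0.0077  0.0031  0.1854] F [-5.98 -0.69  0.87] M [-0.319  1.159 -0.031]
```

Call:
step_arm:
  motion:
    - [[0.5,0,0],[0,0,0]]
    - [[0.5,0,0],[0,0,0]]

```text
time: 15.7
position: [0.6132, -0.0579, 0.1854]
orientation: [[0.973, 0.233, -0.001], [0.233, -0.973, -0.0], [-0.001, 0.0, -1.0]]
ft_force: [-6.6, -1.4, 1.4]
grip_width: 0.0152
```

```bash
python3 -c "
from st import *
fx()"
```

```text
t 15.7 stand x,y,z [-0.0073  0.0031  0.1854] F [-6.69  0.2   1.36] M [-0.375  1.371 -0.079]
```

Call:
step_arm:
  motion:
    - [[0.5,0,0],[0,0,0]]
    - [[0.5,0,0],[0,0,0]]

```text
time: 15.95
position: [0.6136, -0.0578, 0.1854]
orientation: [[0.973, 0.233, -0.001], [0.233, -0.973, -0.0], [-0.001, 0.0, -1.0]]
ft_force: [-7.6, -1.5, 2.8]
grip_width: 0.0155
```

```bash
python3 -c "
from st import *
fx()"
```

```text
t 15.95 stand x,y,z [-0.0069  0.0031  0.1854] F [-7.77  0.3   2.78] M [-0.449  1.556 -0.124]
```

Call:
step_arm:
  motion:
    - [[0.5,0,0],[0,0,0]]
    - [[0.5,0,0],[0,0,0]]

```text
time: 16.2
position: [0.6139, -0.0577, 0.1854]
orientation: [[0.973, 0.233, -0.001], [0.233, -0.973, -0.0], [-0.001, 0.0, -1.0]]
ft_force: [-7.8, -1.9, 3.0]
grip_width: 0.0151
```

```bash
python3 -c "
from st import *
fx()"
```

```text
t 16.2 stand x,y,z [-0.0066  0.0031  0.1854] F [-8.08 -0.02  2.98] M [-0.455  1.744 -0.105]
```

Call:
step_arm:
  motion:
    - [[0.3,0,0],[0,0,0]]
    - [[0.3,0,0],[0,0,0]]
    - [[0.3,0,0],[0,0,0]]
    - [[0.3,0,0],[0,0,0]]
    - [[0.3,0,0],[0,0,0]]
    - [[0.3,0,0],[0,0,0]]

```text
time: 16.95
position: [0.6141, -0.0576, 0.1854]
orientation: [[0.973, 0.233, -0.002], [0.233, -0.973, -0.0], [-0.002, 0.0, -1.0]]
ft_force: [-9.2, -1.3, 3.1]
grip_width: 0.015
```

Run:
```python
from st import *
fx()
I={n:arm.get_image(n) for n in("scene","top")}
cv2.imwrite("pics/i1.png",np.hstack([overlay(I["scene"],[],375,170,90,110,4),overlay(I["top"],[],400,140,100,110,4)]))
fx()
```

```text
t 16.95 stand x,y,z [-0.0064  0.0031  0.1854] F [-9.22  0.84  3.09] M [-0.579  1.827 -0.075]
t 17.05 stand x,y,z [-0.0064  0.0031  0.1854] F [-9.63  0.    2.72] M [-0.547  1.833 -0.043]
```

View pics/i1.png

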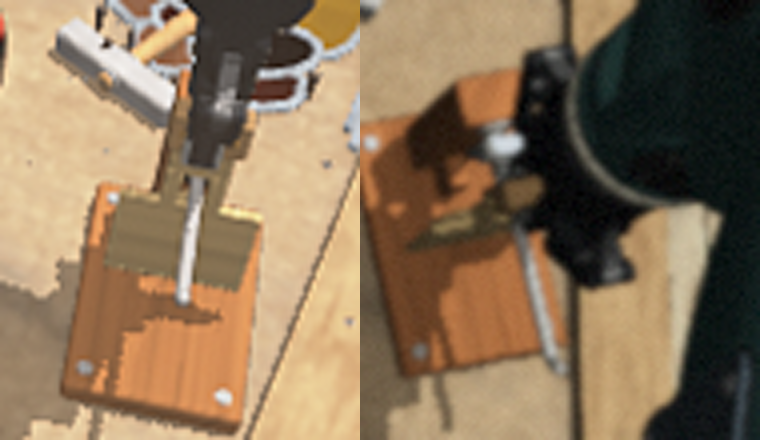

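About 9.3 N is being held steadily (over 0.6 s), and stiffness while pressing was ~2.5 N/mm, matching the stop spring. Backing off to unload and settling the board on the peg.

Call:
step_arm:
  motion:
    - [[-1,0,0],[0,0,0]]
    - [[-2,0,0],[0,0,0]]
    - [[-3,0,0],[0,0,0]]
    - [[-4,0,0.3],[0,0,0]]
    - [[-4,0,0.6],[0,0,0]]
    - [[-4,0,0.6],[0,0,0]]

```text
time: 17.8
position: [0.6112, -0.0584, 0.1849]
orientation: [[0.972, 0.233, 0.0], [0.233, -0.972, 0.0], [0.0, 0.0, -1.0]]
ft_force: [-0.7, -0.5, -1.2]
grip_width: 0.0153
```

```bash
python3 -c "
from st import *
fx()"
```

```text
t 17.8 stand x,y,z [-0.0094  0.0031  0.1849] F [-0.84 -0.35 -1.2 ] M [-0.005 -0.075  0.008]
```

Call:
step_arm:
  motion:
    - [[0,0,0.4],[0,0,0]]
    - [[0,0,0.8],[0,0,0]]
    - [[0,0,0.8],[0,0,0]]

```text
time: 18.18
position: [0.6112, -0.0584, 0.1846]
orientation: [[0.972, 0.233, 0.001], [0.233, -0.972, -0.0], [0.001, 0.0, -1.0]]
ft_force: [-1.1, 0.7, 5.6]
grip_width: 0.0153
```

Call:
step_arm:
  motion:
    - [[0,0,0.4],[0,0,0]]
    - [[0,0,0.8],[0,0,0]]
    - [[0,0,0.8],[0,0,0]]

```text
time: 18.55
position: [0.6113, -0.0584, 0.1844]
orientation: [[0.972, 0.233, 0.002], [0.233, -0.972, -0.0], [0.002, 0.001, -1.0]]
ft_force: [-3.8, 0.4, 11.6]
grip_width: 0.0153
```

Call:
step_arm:
  motion:
    - [[0,0,-0.6],[0,0,0]]
    - [[0,0,-1.3],[0,0,0]]
    - [[0,0,-1.3],[0,0,0]]

```text
time: 18.92
position: [0.6111, -0.0584, 0.1847]
orientation: [[0.972, 0.233, 0.0], [0.233, -0.972, 0.0], [0.0, 0.0, -1.0]]
ft_force: [0.2, -0.4, 2.2]
grip_width: 0.0152
```

Call:
step_arm:
  motion:
    - [[0,0,0],[0,0,0]]
    - [[0,0,0],[0,0,0]]
    - [[0,0,0],[0,0,0]]
    - [[0,0,0],[0,0,0]]
  hand: 32
  newtons: 20

```text
time: 19.42
position: [0.6109, -0.0584, 0.1845]
orientation: [[0.972, 0.233, -0.0], [0.233, -0.972, 0.0], [-0.0, -0.0, -1.0]]
ft_force: [-1.1, 0.4, 0.5]
grip_width: 0.0319
```

Run:
```python
from st import *
fx()
I={n:arm.get_image(n) for n in("scene","top")}
cv2.imwrite("pics/j1.png",np.hstack([overlay(I["scene"],[],375,170,90,110,4),overlay(I["top"],[],400,140,100,110,4)]))
```

```text
t 19.425 stand x,y,z [-0.0096  0.0031  0.1845] F [-1.03  0.61  0.51] M [ 0.05   0.031 -0.002]
```

View pics/j1.png

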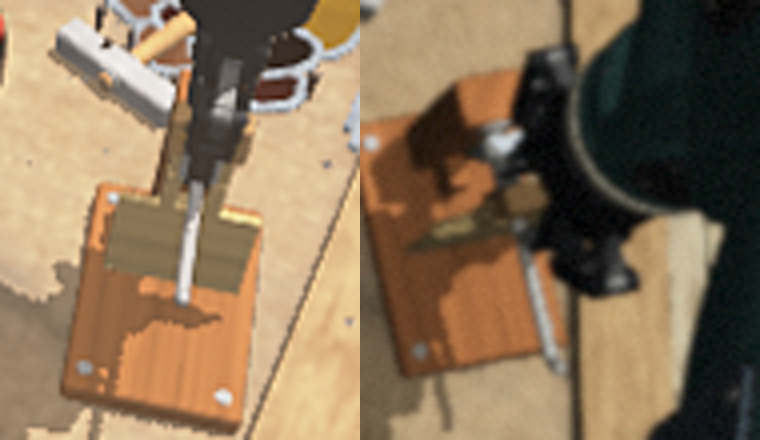

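The board stays hanging with the jaws open at 32 mm. Rising straight up.

Call:
step_arm:
  motion:
    - [[0,0,-5],[0,0,0]]
    - [[0,0,-15],[0,0,0]]
    - [[0,0,-30],[0,0,0]]
    - [[0,0,-50],[0,0,0]]
    - [[0,0,-80],[0,0,0]]
    - [[0,0,-110],[0,0,0]]
    - [[0,0,-110],[0,0,0]]

```text
time: 20.4
position: [0.6117, -0.0586, 0.2976]
orientation: [[0.972, 0.233, 0.004], [0.233, -0.973, -0.001], [0.004, 0.002, -1.0]]
ft_force: [0.5, -1.0, 0.2]
grip_width: 0.0321
```

Call:
step_arm:
  motion:
    - [[-60,0,0],[0,0,0]]
    - [[-100,-60,0],[0,0,0]]
    - [[-120,-120,0],[0,0,0]]
    - [[-120,-180,0],[0,0,0]]
    - [[-120,-200,0],[0,0,0]]
    - [[-120,-200,0],[0,0,0]]
    - [[-120,-200,0],[0,0,0]]

```text
time: 21.28
position: [0.4478, 0.1078, 0.2946]
orientation: [[0.972, 0.233, -0.0], [0.233, -0.972, -0.0], [-0.0, 0.0, -1.0]]
ft_force: [1.0, -0.2, -0.0]
grip_width: 0.0321
```

Run:
```python
from st import *
fx()
I={n:arm.get_image(n) for n in("scene","top")}
cv2.imwrite("pics/k1.png",np.hstack([overlay(I["scene"],[],370,150,95,135,4),overlay(I["top"],[],390,130,100,135,4)]))
R=np.array([[np.cos(w),-np.sin(w),0],[np.sin(w),np.cos(w),0],[0,0,1]])
for n in I:
  for t in("square_pattern","round_pattern","batten"):print(n,t,[(round(float(d["score"]),2),np.round(R.T@(np.array(d["point"])-[.621,-.0592,0]),3)) for d in arm.mark_of(n,t)])
  for t in("flux_jar","patina_jar","setting_block","cup_glass"):print(n,t,[(round(float(d["score"]),2),np.round(d["point"],3)) for d in arm.mark_of(n,t)][:1])
```

```text
t 21.275 stand x,y,z [-0.1296  0.2028  0.2946] F [ 0.94 -0.42 -0.  ] M [0.007 0.027 0.045]
scene square_pattern []
scene round_pattern []
scene batten [(0.88, array([-0.009,  0.003,  0.178])), (0.67, array([-0.059,  0.347, -0.   ]))]
scene flux_jar [(0.66, array([ 0.648,  0.203, -0.001]))]
scene patina_jar [(0.64, array([0.746, 0.139, 0.004]))]
scene setting_block [(0.95, array([0.378, 0.12 , 0.002]))]
scene cup_glass [(0.84, array([0.706, 0.294, 0.003]))]
top square_pattern [(0.6, array([0.186, 0.532, 0.127])), (0.45, array([-0.008, -0.   ,  0.135]))]
top round_pattern [(0.38, array([0.002, 0.005, 0.003])), (0.35, array([0.167, 0.161, 0.003]))]
top batten [(0.79, array([0.183, 0.532, 0.175])), (0.41, array([0.046, 0.001, 0.135]))]
top flux_jar [(0.76, array([0.647, 0.198, 0.004]))]
top patina_jar [(0.57, array([0.747, 0.138, 0.003]))]
top setting_block [(0.79, array([ 0.377,  0.121, -0.001]))]
top cup_glass [(0.73, array([ 0.707,  0.296, -0.002]))]
```

View pics/k1.png

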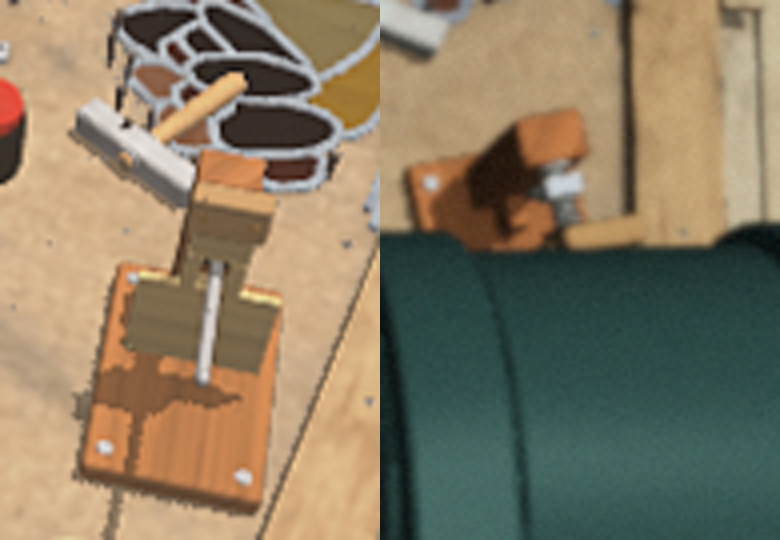

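Call:
step_arm:
  motion:
    - [[0,-60,0],[0,0,0]]
    - [[0,-120,0],[0,0,0]]
    - [[0,-180,0],[0,0,0]]
    - [[0,-220,0],[0,0,0]]
    - [[0,-220,0],[0,0,0]]
    - [[0,-220,0],[0,0,0]]
    - [[0,-220,0],[0,0,0]]

```text
time: 22.95
position: [0.3968, 0.3213, 0.2947]
orientation: [[0.973, 0.232, 0.0], [0.232, -0.973, -0.0], [0.0, 0.0, -1.0]]
ft_force: [-0.8, 0.3, 0.4]
grip_width: 0.0321
```

Run:
```python
from st import *
fx()
I={n:arm.get_image(n) for n in("scene","top")}
cv2.imwrite("pics/l1.png",np.hstack([overlay(I["scene"],[],390,175,70,90,5),overlay(I["top"],[],390,140,75,90,5)]))
```

```text
t 22.95 stand x,y,z [-0.1295  0.4222  0.2947] F [-0.72  0.53  0.41] M [-0.023  0.043  0.03 ]
```

View pics/l1.png

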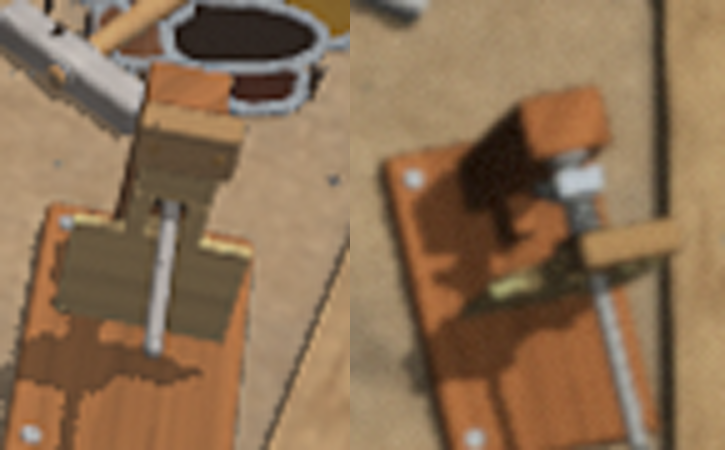

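Run:
```python
from st import *
I={n:arm.get_image(n) for n in("scene","top")}
o=np.array([.621,-.0592,.139])+np.array([np.cos(w),np.sin(w),0])*-.0095
it=[([SQ[0],SQ[4]],o,w,(0,0,255))]
cv2.imwrite("pics/m1.png",np.hstack([overlay(I["scene"],it,390,175,70,90,5),overlay(I["top"],it,390,140,75,90,5)]))
```

```text
(no output)
```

View pics/m1.png

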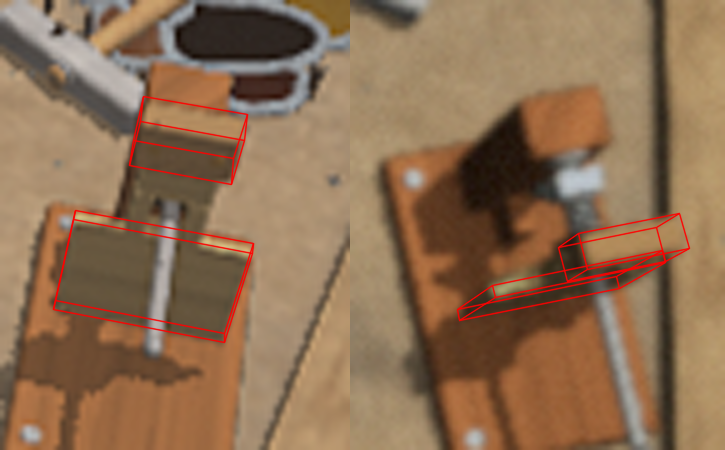

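The overlay of an upright board at stand x = −9.5 mm matches both views, so it hangs vertical and correctly placed, with the round board between it and the pad. Handing in.

```bash
python3 -c "
from plant import arm
print(arm.finish_job())"
```

```text
the job is handed in; nothing more can be done
None
```

I hung the smaller square board on the hook in front of the round one, pressed the pair against the stop, let go, and handed the job in at about 23 s of the 56 s allowed. No verdict is reported on handing in.

- **Pressing:** I felt the stop at a board position of about −10 mm in the stand's frame. I raised the force in 0.5 mm steps and held it for about 0.85 s. Readings at the end of the hold were 9.2–9.6 N. Force rose by about 2.5 N/mm, which matches the spring. The highest push I read was about 9.6 N, but I only read the force between moves.
- **Settling on the peg:** before letting go I lowered the board too far and briefly pressed it about 12 N down on the hook, under the 25 N limit. I backed that off before opening the jaws.
- **Final position:** an outline of an upright square board at −9.5 mm matched both pictures. The networks placed the batten and the board within about 3 mm of that, sideways and along the hook; their heights read about 4 mm off.
- **Round board:** it was hidden behind the square one at the end, and the networks did not find it on the hook. I inferred its place from the narrow gap between the square board and the pad, so it was not measured. That gap also means the two boards are less than 20 mm apart.
- **Bystanders:** all four were within about 3 mm of where they started.
- **Disagreement:** the pictures showed the board about 3 mm off the centre of the jaws sideways. I corrected for it before passing the eye over the lip, and it went over without a noticeable force.

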